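# Point out the scrap bush and its bin, then log it

## Task

Log the scrap part by pointing: hold the fingertips about 2 to 3 cm above the middle of the brass flanged bush in the wooden tray for two seconds without touching it, then in the same way 2 to 3 cm above the middle of the red scrap bin's open mouth for two seconds, and then press the green button on the grey console down with the fingertips and let it come up again. Do not touch any of the parts or bins, move nothing else lying on the bench, do not point at any other part or at the blue bin, not even in passing low over it, and leave the amber button alone.

Things in the scene. Friction and masses are not known exactly. Their poses are not given: they have to be found in the camera images.
- brass_bush: The scrap part: golden brass flanged bush, a round flange 44 mm across and 9 mm thick at the foot and above it a narrower round barrel 29 mm across, with a dark bore mark in its top; 36 mm high, loose, about 150 g. It stands upright in one of the tray's four pockets, underside 7 mm above the bench; origin at the centre of its underside, z up.
- brass_bush_top (a point): Centre of the top of the brass bush, 43 mm above the bench. Its z axis points up.
- steel_bush: A good part, leave alone: the same flanged bush in silver-grey steel, 44 mm flange, 36 mm high, loose. It stands upright in one of the tray's four pockets, underside 7 mm above the bench; origin at the centre of its underside, z up.
- steel_bush_top (a point): Centre of the top of the steel bush, 43 mm above the bench.
- brass_block: A good part, leave alone: square golden brass block, 42 x 42 x 30 mm high, dark hole mark in its top, loose. It stands upright in one of the tray's four pockets, underside 7 mm above the bench; origin at the centre of its underside, z up.
- brass_block_top (a point): Centre of the top of the square brass block, 37 mm above the bench.
- black_knob: A good part, leave alone: round black plastic knob, 42 mm across and 36 mm high, loose. It stands upright in one of the tray's four pockets, underside 7 mm above the bench; origin at the centre of its underside, z up.
- black_knob_top (a point): Centre of the top of the black knob, 43 mm above the bench.
- tray: Light wooden tray fixed to the bench, 220 x 220 mm, walls 24 mm high and 7 mm thick, 7 mm floor lined dark blue, a cross of dividers making four pockets whose centres lie about 52 mm off the tray's middle in x and y (the part may stand up to 8 mm off its pocket's centre); any part may be in any pocket. Origin at the centre of its underside.
- red_bin: The scrap bin: red plastic open box, 100 (x) x 130 (y) x 55 mm high, 4 mm walls, empty, loose on the bench, about 500 g. It may stand left or right of the blue bin. Origin at the centre of its underside.
- red_bin_top (a point): Middle of the red bin's open mouth, level with its rim, 55 mm above the bench. Its z axis points up.
- blue_bin: The blue bin, not wanted: same size as the red one, loose. Origin at the centre of its underside.
- blue_bin_top (a point): Middle of the blue bin's open mouth, level with its rim, 55 mm above the bench.
- console: Grey logging console fixed to the bench, 90 (x) x 170 (y) x 40 mm high, with a small dark display in the middle of its top, a green button towards its +y end and an amber button towards its -y end, each 52 mm from the middle. Origin at the centre of its underside.
- green_button (a joint): Travel of the green button in m: 0 up, 0.006 fully down. It counts as pressed beyond 0.004. Spring return; about 4 N pushes it fully down.
- green_button_top (a point): Centre of the top of the green button's round cap, 28 mm across; it is pressed straight down and springs back up by itself.
- amber_button (a joint): Travel of the amber button in m: 0 up, 0.006 fully down. To be left alone.
- amber_button_top (a point): Centre of the top of the amber button's round cap, 28 mm across.
- file: Flat metal file with a wooden handle, 245 mm long, 25 mm high, lying beyond the tray. Origin near its middle, on the bench, x along the blade. Bystander.
- caliper: Steel caliper, 200 mm long, 9 mm high, lying flat at the right of the console and bins. Origin under the middle of its beam, x along the beam. Bystander.
- calculator: Black pocket calculator with blank keys, 140 (x) x 80 x 18 mm, lying beyond the bins. Origin at the centre of its underside. Bystander.
- oil_bottle: Closed grey plastic bottle with a red cap, 56 mm across and 130 mm high, standing left of the tray. Origin at the centre of its underside. Bystander.
- screwdriver: Screwdriver with a blue handle, lying near the robot at its left; origin near its middle, x along it. Bystander.
Not all that is in view belongs to the job. What is meant by the console is not purple, and is the smaller of those in its own colour.

How it is judged:
By the outcome, as a careful person would: the job done as asked, in the order asked, and still so for the second after the job is handed in, with the robot touching nothing.
It also fails if it takes over 53 s, if anything falls off the work surface, if the arm or the gripper's body presses on something with over 40 N, if the wrist force passes 120 N, or if a joint passes its speed limit or range.

## Robot

A 6-joint arm with a two-finger parallel gripper is mounted at the origin on the work surface. World frame = base frame: x ahead of the robot, y to its left, z up, the work surface at z = 0. Lengths are in m, angles in rad, forces in N, time in s.
With the tool pointing down it reaches from about 0.375 to 0.9 m from the base axis. Payload 3.1 kg.
Tool frame: the origin (TCP) lies between the finger pads; the fingertips stand ahead of it and the grasp point (between the pads) lies 3 mm ahead of it (arm.nose_length is the z of the fingertips in the tool frame, in m); z points along the fingers, y is the direction in which the jaws open and shut (so a half turn about z gives the same grasp; the last joint's range is limited). The gripper opens to 85 mm and grips with 20 to 120 N. Pads are 22 mm wide; open, the fingers measure 114 mm over their backs; the gripper's body (76 mm by 85 mm) begins 54 mm behind the grasp point. The pads swing forward as they close: fully open they stand 13 mm farther back than shut.
Start: joints at [0.971, 0.527, 1.433, -0, 1.181, -0.178], TCP at [0.256, 0.57, 0.253] pointing down, gripper open.
Joint ranges: [-3.08, 3.08], [-0.75, 2.2], [0.22, 2.44], [-1.43, 4.57], [0, 2.65], [-2.85, 2.85]. Speed limits (rad/s): [2.79, 2.79, 3.14, 3.14, 3.14, 3.14].

## Interface

Orientations are given as a unit quaternion [w, x, y, z].
In Python, from workcell import arm gives the robot as it stands.
- The arm moves only by the shell command python3 -m crank 'ROWS' [FORCE]. ROWS is JSON, a list of rows, each a list of 5 numbers: the gripper's target within -1 to 1 (shut at 1, half-way at 0, fully open at -1), then the shift along the tool's x, y, z in cm, then the turn about the tool's z in rad. A call has 1 to 8 rows; each row shifts and turns the commanded pose from where the row before left it, along the tool's axes as they then stand; what a row does not reach is not made up. A row lasts 1/8 s, in which the tool goes at most 62.5 mm and 10.7 degrees, less where a joint would pass 70% of its speed; a pose out of reach is approached as far as the arm can. A call is refused whole if a number of a shift passes 6.25 or a number of a turn 0.188, either way. A call with a gripper value outside its range is refused whole. The fingers move at their own pace and stop on an object; FORCE is the grip in N (left out, the last holds). Time passes only in rows, so rows that do not move let the fingers close. It gives the time, the measured TCP pose, the force and the opening at its end, in the units of the state.
- arm.state(): the state, without advancing time (a new reading comes with each control period).
- arm.get_image(name): name is "scene" or "top" or "wrist"; returns a dict with "color" (384x512x3 uint8, blue, green, red), "intrinsics" (3x3 intrinsics, pixels), "distortion" ([k1, k2, p1, p2, k3] as OpenCV has them; the pictures are not rectified), "eye" and "orientation" of the camera in the world. Camera axes: x right, y down, z forward; pixel columns grow to the right and rows downward; lengths in m; the calibration is good to about 2 mm. A picture is of the moment at which its call begins. There is no depth.
- arm.job_done(): hands the job in, once; it reports no verdict.
The state is a dict: "clock": time; "q": joint angles; "joint_velocities": joint speeds; "effort": joint torques, N m; "position": TCP position; "ee_rot": TCP orientation; "ft_force": force on the tool from outside, world axes, zero at the start; "torque": the same for the moment, N m; "gripper_width": opening from 0.0 (shut) to 1.0 (fully open).
Only numpy, scipy, OpenCV 4.12 (cv2) and the standard library are available. Lean on these libraries where they do the work, as an engineer would, in place of code of your own. Each camera call takes 0.05 s, during which the arm holds its last target.

## Working session

There is one attempt and no reset: what is moved stays moved. The work goes in short steps, Python scripts to look and compute and a shell command to move; the robot and the scene stay as the last step left them, time stands still between calls to the robot, and variables do not carry over. Pictures are saved under pics/ and viewed, and the job is handed in when it is done.

```bash
mkdir -p pics
python3 - <<'E'
from workcell import arm
import cv2
for n in("scene","top","wrist"):
    d=arm.get_image(n); cv2.imwrite(f"pics/{n}0.png",d["color"]); print(n,d["intrinsics"],d["distortion"],d["eye"],d["orientation"])
print(arm.state(),arm.nose_length)
E
```

```text
scene [[446.45874218   0.         264.20422218]
 [  0.         446.45874218 185.92290505]
 [  0.           0.           1.        ]] [0.04934494 0.         0.         0.         0.        ] [ 1.55825072 -0.21178419  1.01586029] [-0.31132145  0.69199411  0.593345   -0.26863509]
top [[465.52034474   0.         256.77231255]
 [  0.         465.52034474 187.74585366]
 [  0.           0.           1.        ]] [-0.15168301  0.          0.          0.          0.        ] [ 0.21368953 -0.04413072  1.7117536 ] [-0.05257831  0.70782888 -0.70198476  0.05857636]
wrist [[270.16112837   0.         258.95109757]
 [  0.         270.16112837 187.298048  ]
 [  0.           0.           1.        ]] [0.02078207 0.         0.         0.         0.        ] [0.19464284 0.59755891 0.37380238] [0.11153406 0.83196882 0.53883828 0.07100239]
{'clock': 0.15, 'q': array([ 9.70510004e-01,  5.28263864e-01,  1.43363251e+00, -1.28625978e-06,
        1.18141944e+00, -1.78502083e-01]), 'joint_velocities': array([-1.30990617e-04, -3.23043654e-03, -2.52016136e-03,  6.33825801e-04,
       -5.59174081e-05, -4.81965984e-05]), 'effort': array([ 8.91473410e-04, -4.42743301e+01, -1.78275937e+01, -1.96966198e-04,
        5.57946056e-03, -1.65592058e-05]), 'position': array([0.25553881, 0.56979242, 0.25254369]), 'ee_rot': array([-3.26529893e-04,  2.09332021e-01,  9.77844243e-01, -7.97307769e-04]), 'ft_force': array([ 0.0281561 ,  0.04805666, -0.63067129]), 'torque': array([ 0.0010756 ,  0.00594772, -0.0312272 ]), 'gripper_width': 1.000913766686088} 0.022
```

View pics/top0.png

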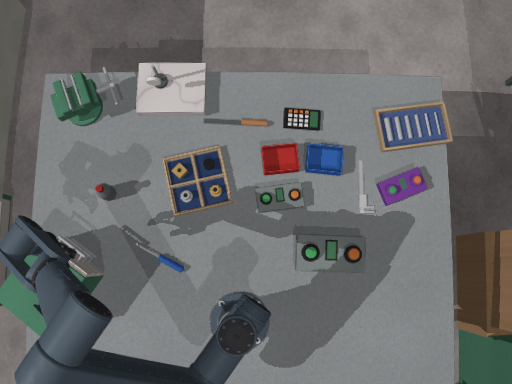

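View pics/scene0.png

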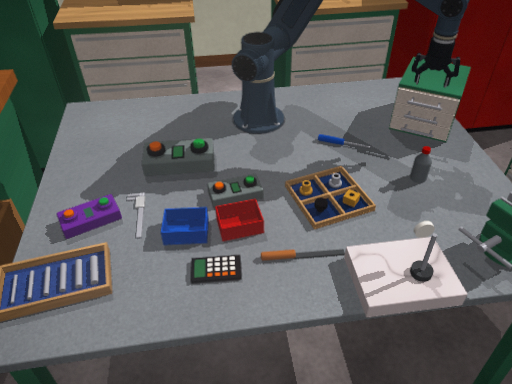

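View pics/wrist0.png

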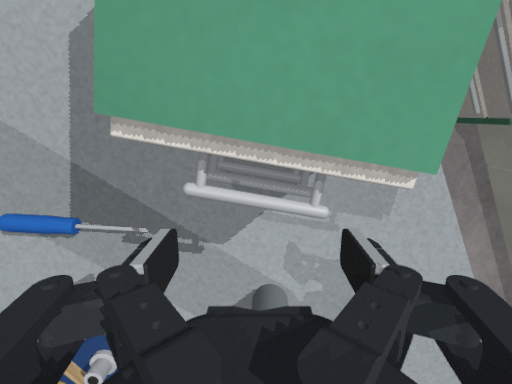

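The top view shows the brass bush near (215,190), the steel bush at (186,197), the block at (180,170) and the knob at (208,163). The red bin is at (280,158) and the blue bin at (324,158). The smaller grey console is at (280,196), with its green button near (266,198). There is also a larger grey console and a purple one, both decoys. Next I'll measure these positions.

```bash
cat > h.py <<'E'
import cv2,numpy as np
from scipy.spatial.transform import Rotation as R
def ray(d,uv):
    n=cv2.undistortPoints(np.array([[uv]],float),d["intrinsics"],np.array(d["distortion"]))[0,0]
    w=d["orientation"]; r=R.from_quat([w[1],w[2],w[3],w[0]]).apply([n[0],n[1],1]); return np.array(d["eye"]),r
def plane(d,uv,z):
    e,r=ray(d,uv); return e+r*(z-e[2])/r[2]
def proj(d,p):
    w=d["orientation"]; Rm=R.from_quat([w[1],w[2],w[3],w[0]]).as_matrix().T
    o,_=cv2.projectPoints(np.array([p],float),cv2.Rodrigues(Rm)[0],-Rm@np.array(d["eye"]),d["intrinsics"],np.array(d["distortion"])); return o[0,0]
E
python3 - <<'E'
from workcell import arm
from h import *
im={n:arm.get_image(n) for n in("top","scene")}
rois={"top":dict(red=(255,138,305,180),blue=(302,138,350,180),green=(256,188,274,208),amber=(288,186,304,204),bush=(205,180,226,200)),
"scene":dict(red=(212,198,270,242),blue=(158,202,212,246),green=(244,174,260,188),amber=(213,178,228,194),bush=(298,178,316,198))}
for n,d in im.items():
    hsv=cv2.cvtColor(d["color"],cv2.COLOR_BGR2HSV); H,S,V=[hsv[...,i].astype(int) for i in range(3)]
    M=dict(red=((H<6)|(H>174))&(S>150),blue=(H>100)&(H<125)&(S>150),green=(H>45)&(H<85)&(S>120),amber=(H>5)&(H<20)&(S>150),bush=(H>12)&(H<28)&(S>110)&(V>110))
    for k,(a,b,c,e) in rois[n].items():
        m=np.zeros(H.shape,np.uint8); m[b:e,a:c]=M[k][b:e,a:c]
        nn,l,st,ce=cv2.connectedComponentsWithStats(m); i=1+np.argmax(st[1:,4])
        z=dict(red=.055,blue=.055,green=.048,amber=.048,bush=.043)[k]
        ctr=ce[i]
        cs=cv2.findContours((l==i).astype(np.uint8),0,2)[0]; mr=cv2.minAreaRect(cs[0])
        print(n,k,st[i],ctr.round(1),plane(d,ctr,z).round(4),"rect",np.round(mr[0],1),np.round(mr[1],1),round(mr[2]),plane(d,mr[0],z).round(4))
    for k,(u,v,w,h) in (dict(tr=(155,138,90,85),con=(250,175,60,40)) if n=="top" else dict(tr=(275,155,110,80),con=(200,165,75,45))).items():
        cv2.imwrite(f"pics/{n}_{k}.png",cv2.resize(d["color"][v:v+h,u:u+w],None,fx=6,fy=6,interpolation=2))
E
```

```text
top red [262 143  37  32 999] [280.  158.7] [ 0.5847 -0.141   0.055 ] rect [280.  158.7] [28.5 35.3] 84 [ 0.5846 -0.1411  0.055 ]
top blue [ 306  143   37   32 1018] [324.1 159. ] [ 0.5852 -0.3027  0.055 ] rect [324.1 158.9] [36.3 28.8] 6 [ 0.5859 -0.3026  0.055 ]
top green [262 194   8   8  53] [265.6 197.7] [ 0.4417 -0.0896  0.048 ] rect [265.5 197.5] [7. 7.] 90 [ 0.4424 -0.089   0.048 ]
top amber [291 190   8   9  58] [294.4 194. ] [ 0.4561 -0.1937  0.048 ] rect [294.5 194. ] [8. 7.] 90 [ 0.4561 -0.1939  0.048 ]
top bush [210 185  11  11  83] [215.4 190.4] [0.4675 0.0927 0.043 ] rect [215. 190.] [10. 10.] 90 [0.4689 0.0942 0.043 ]
scene red [ 215  199   49   42 1520] [239.2 219.1] [ 0.6191 -0.1461  0.055 ] rect [239.6 218.9] [35.5 44.7] 78 [ 0.6184 -0.1447  0.055 ]
scene blue [ 161  207   47   38 1574] [184.6 225.5] [ 0.6205 -0.3079  0.055 ] rect [184.1 225.5] [35.4 46.8] 87 [ 0.6203 -0.3094  0.055 ]
scene green [246 176   8   7  49] [249.4 179.2] [ 0.433  -0.0914  0.048 ] rect [249.5 179. ] [6. 7.] 90 [ 0.4322 -0.091   0.048 ]
scene amber [214 182  10   8  56] [218.8 185.2] [ 0.4479 -0.1946  0.048 ] rect [218.8 185.3] [7.1 7.8] 45 [ 0.448  -0.1947  0.048 ]
scene bush [300 180  13  15 113] [306.2 187.4] [0.4973 0.0878 0.043 ] rect [306. 187.] [14. 12.] 90 [0.4951 0.0877 0.043 ]
```

```bash
cd pics; python3 -c "
import cv2,numpy as np
a=[cv2.imread(f) for f in('top_tr.png','scene_tr.png','top_con.png','scene_con.png')]
a=[cv2.resize(x,(400,300)) for x in a]
cv2.imwrite('m.png',np.vstack([np.hstack(a[:2]),np.hstack(a[2:])]))"
```

```text
(no output)
```

View pics/m.png

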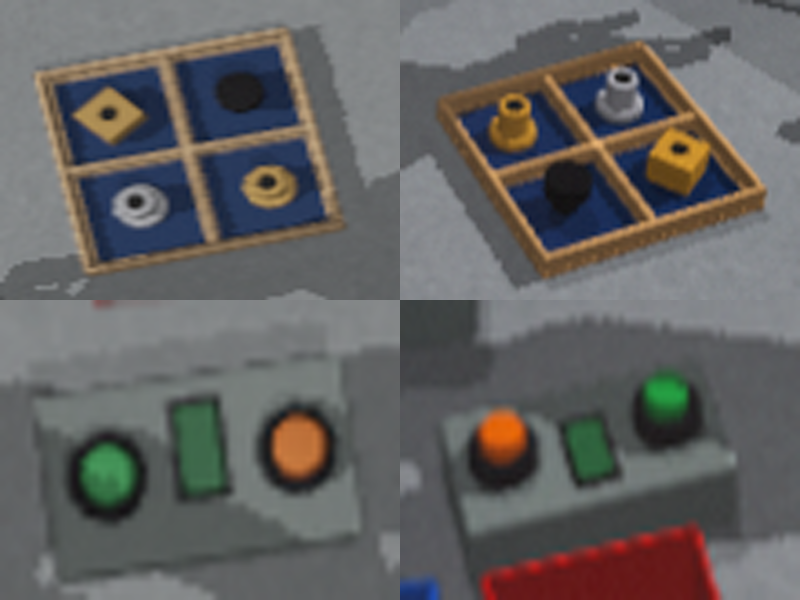

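The crops confirm which part is which: brass bush bottom right in the top view, with its bore at about (215.3,189.6), or (306.6,182.5) in the scene view. The green cap top is at about (265.6,197.8) and (249.7,177.3). I'll triangulate these and check the heights.

Run:
```python
from workcell import arm
from h import *
t=arm.get_image("top"); s=arm.get_image("scene")
def tri(a,b):
    e1,r1=ray(t,a);e2,r2=ray(s,b); r1/=np.linalg.norm(r1); r2/=np.linalg.norm(r2)
    k=np.linalg.lstsq(np.c_[r1,-r2],e2-e1,rcond=None)[0]; p,q=e1+k[0]*r1,e2+k[1]*r2
    return ((p+q)/2).round(4),np.linalg.norm(p-q).round(4)
print("bore",tri((215.1,189.4),(306.4,182.3)),plane(t,(215.1,189.4),.043),plane(s,(306.4,182.3),.043))
print("green",tri((265.6,197.8),(249.6,177.2)),[plane(t,(265.6,197.8),z).round(4) for z in(.05,.06)],[plane(s,(249.6,177.2),z).round(4) for z in(.05,.06)])
# red rim corners from top image, scene rim
for d,n,(u,v,w,h) in((t,"top",(255,135,100,50)),(s,"scene",(155,190,125,60))):
    cv2.imwrite(f"pics/bins_{n}.png",cv2.resize(d["color"][v:v+h,u:u+w],None,fx=6,fy=6,interpolation=cv2.INTER_CUBIC))
```

```text
bore (array([0.4713, 0.0942, 0.0421]), np.float64(0.0005)) [0.47109416 0.09386467 0.043     ] [0.47230907 0.09415473 0.043     ]
green (array([ 0.4393, -0.0901,  0.0617]), np.float64(0.0022)) [array([ 0.441 , -0.0894,  0.05  ]), array([ 0.4397, -0.0891,  0.06  ])] [array([ 0.4254, -0.0898,  0.05  ]), array([ 0.4372, -0.091 ,  0.06  ])]
```

View pics/bins_top.png

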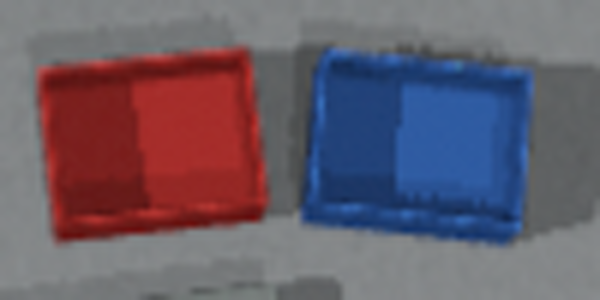

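View pics/bins_scene.png

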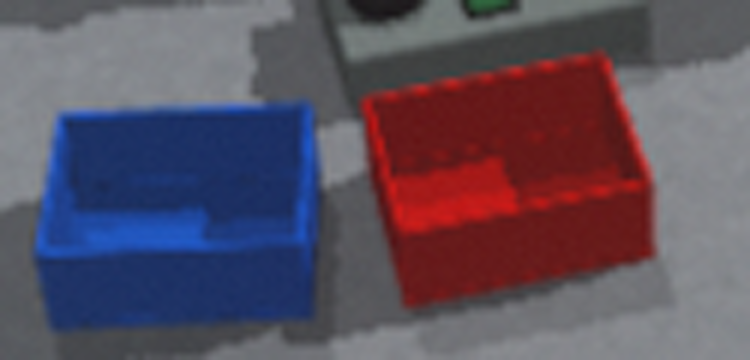

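Run:
```python
from workcell import arm
from h import *
t=arm.get_image("top"); s=arm.get_image("scene")
for d,o,c in((t,(255,135),[(40,69),(248,48),(266,200),(55,222)]),(s,(155,190),[(363,98),(605,52),(655,182),(397,232)])):
    P=np.array([plane(d,((a+.5)/6-.5+o[0],(b+.5)/6-.5+o[1]),.055)[:2] for a,b in c])
    print(P.round(4).tolist(),"mean",P.mean(0).round(4),"sides",[np.linalg.norm(P[i]-P[(i+1)%4]).round(3) for i in range(4)])
```

```text
[[0.6312, -0.0724], [0.6458, -0.1997], [0.551, -0.2099], [0.5362, -0.0821]] mean [ 0.5911 -0.141 ] sides [np.float64(0.128), np.float64(0.095), np.float64(0.129), np.float64(0.095)]
[[0.5511, -0.2134], [0.5359, -0.0853], [0.6339, -0.0737], [0.648, -0.2035]] mean [ 0.5922 -0.144 ] sides [np.float64(0.129), np.float64(0.099), np.float64(0.131), np.float64(0.097)]
```

Red mouth centre: about (0.591, -0.1425), and its sides measure 0.129 x 0.097, which matches. Bush top: (0.4715, 0.094, 0.042), also matching. Now I'll move high towards the bush while closing the fingers.

```bash
python3 -m crank '[[1,-3.2,-2.8,0,0],[1,-3.2,-2.8,0,0],[1,-3.2,-2.8,0,0],[1,-3.2,-2.8,0,0],[1,-3.2,-2.8,0,0],[1,-3.2,-2.8,0,0],[1,-3.2,-2.8,0,0],[1,-3.2,-2.8,0,0]]'
cat > go.py <<'E'
import sys
from workcell import arm
from h import *
s=arm.state(); w=s["ee_rot"]; T=R.from_quat([w[1],w[2],w[3],w[0]])
tip=s["position"]+T.apply([0,0,arm.nose_length])
g=np.array([float(x) for x in sys.argv[1:4]])
print("t",s["clock"],"tip",tip.round(4),"tool shift cm",(T.inv().apply(g-tip)*100).round(2),"width",round(s["gripper_width"],3),"F",s["ft_force"].round(1),"zax",T.apply([0,0,1]).round(3))
E
python3 go.py 0.4715 0.094 0.068
```

```text
clock: 1.45
position: [0.3983, 0.2598, 0.2536]
ee_rot: [0.0, 0.209, 0.978, 0.0]
ft_force: [0.6, 0.3, 0.0]
gripper_width: 0.0
t 1.45 tip [0.3984 0.2598 0.2316] tool shift cm [-13.45 -12.15  16.36] width 0.0 F [0.6 0.3 0. ] zax [ 0.001  0.    -1.   ]
```

```bash
python3 -m crank '[[1,-3.2,-2.9,0,0],[1,-3.2,-2.9,0,0],[1,-3.2,-2.9,0,0],[1,-3,-2.9,0,0],[1,0,0,0,0],[1,0,0,0,0]]'
python3 go.py 0.4715 0.094 0.068
python3 - <<'E'
from workcell import arm
from h import *
d=arm.get_image("wrist"); cv2.imwrite("pics/w1.png",d["color"])
print(proj(d,(.4715,.094,.043)))
E
```

```text
clock: 2.2
position: [0.4648, 0.1039, 0.2533]
ee_rot: [-0.0, 0.21, 0.978, 0.0]
ft_force: [0.6, -0.2, 0.4]
gripper_width: -0.002
t 2.2 tip [0.4647 0.1039 0.2313] tool shift cm [-1.04 -0.63 16.33] width -0.002 F [ 0.6 -0.2  0.4] zax [-0.001  0.001 -1.   ]
[253.78923662 177.46413298]
```

View pics/w1.png

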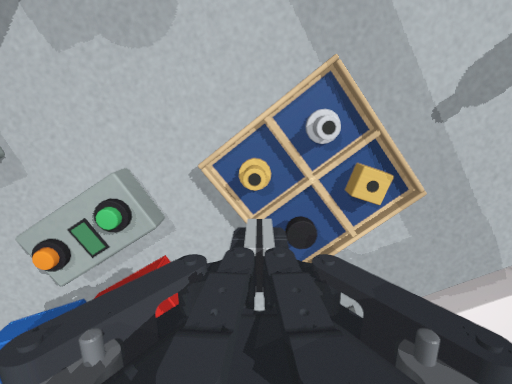

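The wrist view has the bore at (254.5,179.5), against a predicted (253.8,177.5), so they agree to about 2 mm. The green cap is at (109,217), which I'll use to refine its position.

```bash
python3 - <<'E'
from workcell import arm
from h import *
d=arm.get_image("wrist")
print(plane(d,(254.5,179.5),.043)); 
for z in(.05,.055,.06): print(plane(d,(109,217),z).round(4))
E
python3 -m crank '[[1,-1.0,-0.65,2.5,0],[1,0,0,4,0],[1,0,0,4,0],[1,0,0,3,0],[1,0,0,1.8,0],[1,0,0,0.5,0],[1,0,0,0,0],[1,0,0,0,0]]'
python3 go.py 0.4715 0.094 0.068
python3 - <<'E'
from workcell import arm
from h import *
d=arm.get_image("wrist"); cv2.imwrite("pics/w2.png",d["color"])
E
```

```text
[0.4740471  0.09415449 0.043     ]
[ 0.4416 -0.0946  0.05  ]
[ 0.441  -0.0911  0.055 ]
[ 0.4404 -0.0876  0.06  ]
clock: 3.3
position: [0.4721, 0.0939, 0.0961]
ee_rot: [0.001, 0.209, 0.978, 0.0]
ft_force: [1.0, 0.9, -0.4]
gripper_width: -0.0
t 3.3 tip [0.4722 0.0939 0.0741] tool shift cm [ 0.07 -0.02  0.61] width -0.0 F [ 1.   0.9 -0.4] zax [ 0.002 -0.    -1.   ]
```

View pics/w2.png

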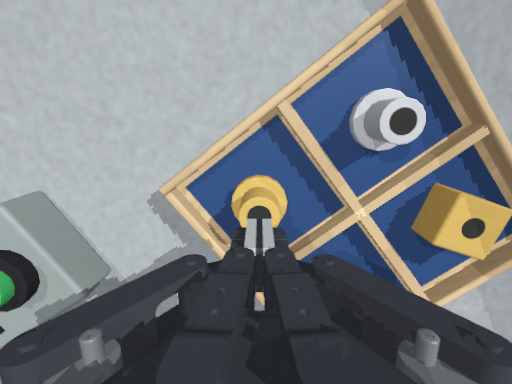

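The closed tips are in line with the bore at 31 mm above the top. I'll lower 6 mm and hold for about 2.7 s.

```bash
python3 -m crank '[[1,0,0,0.6,0],[1,0,0,0,0],[1,0,0,0,0],[1,0,0,0,0],[1,0,0,0,0],[1,0,0,0,0],[1,0,0,0,0],[1,0,0,0,0]]'
python3 go.py 0.4725 0.094 0.068
```

```text
clock: 4.35
position: [0.4716, 0.0936, 0.0893]
ee_rot: [-0.0, 0.209, 0.978, -0.0]
ft_force: [-0.2, -0.2, -0.0]
gripper_width: -0.0
t 4.35 tip [0.4716 0.0936 0.0673] tool shift cm [-0.06  0.07 -0.07] width -0.0 F [-0.2 -0.2 -0. ] zax [-0. -0. -1.]
```

```bash
python3 -m crank '[[1,0,0,0,0],[1,0,0,0,0],[1,0,0,0,0],[1,0,0,0,0],[1,0,0,0,0],[1,0,0,0,0],[1,0,0,0,0],[1,0,0,0,0]]'
python3 go.py 0.4725 0.094 0.068
```

```text
clock: 5.35
position: [0.4716, 0.0936, 0.0893]
ee_rot: [0.0, 0.209, 0.978, -0.0]
ft_force: [1.0, -1.0, -0.5]
gripper_width: 0.001
t 5.35 tip [0.4716 0.0936 0.0673] tool shift cm [-0.06  0.07 -0.07] width 0.001 F [ 1.  -1.  -0.5] zax [ 0. -0. -1.]
```

```bash
python3 -m crank '[[1,0,0,0,0],[1,0,0,0,0],[1,0,0,0,0],[1,0,0,0,0],[1,0,0,0,0],[1,0,0,0,0],[1,0,0,0,0],[1,0,0,0,0]]'
python3 go.py 0.4725 0.094 0.068
python3 - <<'E'
from workcell import arm
from h import *
for n in("scene",):
    d=arm.get_image(n); cv2.imwrite("pics/s3.png",cv2.resize(d["color"][130:240,230:390],None,fx=5,fy=5,interpolation=cv2.INTER_CUBIC))
E
```

```text
clock: 6.35
position: [0.4716, 0.0936, 0.0893]
ee_rot: [-0.0, 0.209, 0.978, -0.0]
ft_force: [-0.4, -0.5, 0.0]
gripper_width: 0.001
t 6.35 tip [0.4716 0.0936 0.0673] tool shift cm [-0.07  0.07 -0.07] width 0.001 F [-0.4 -0.5  0. ] zax [-0. -0. -1.]
```

View pics/s3.png

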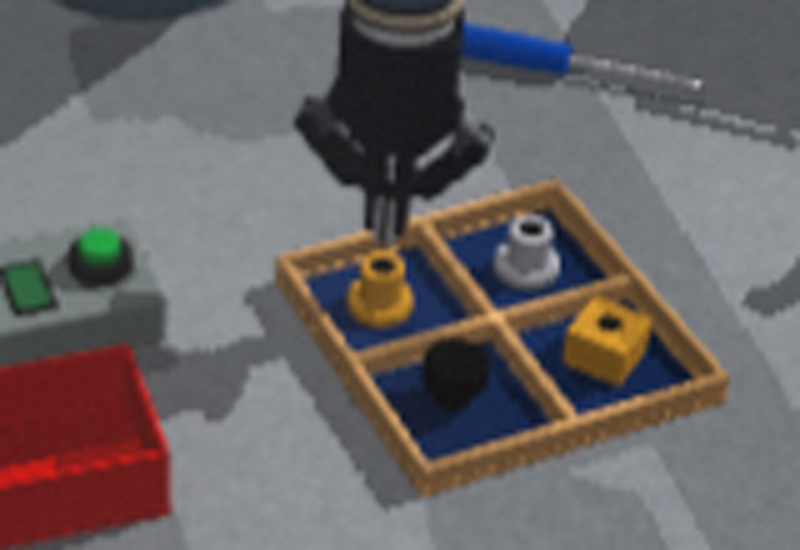

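The tips hover over the bore at crop pixel (386,243), with the bush top at (382,265). That gap looks a little small, so I'll check it by projection.

Run:
```python
from workcell import arm
from h import *
d=arm.get_image("scene")
for z in(.043,.058,.063,.0673,.072): print(z,((proj(d,(.4716,.0936,z))-[230,130])*5).round(1))
```

```text
0.043 [380.9 260.9]
0.058 [382.3 243.7]
0.063 [382.8 238. ]
0.0673 [383.2 233. ]
0.072 [383.6 227.5]
```

The bush projects where it should. The 8 px tip offset comes from the near edge of the 22 mm wide pads, so the height is fine. Next I'll rise and go over to the red bin.

```bash
python3 -m crank '[[1,0,0,-3,0],[1,0,0,-5,0],[1,0,0,-3,0],[1,-3.4,-2.8,0,0],[1,-3.4,-2.8,0,0],[1,-3.4,-2.8,0,0],[1,-3.4,-2.8,0,0],[1,-3.4,-2.8,0,0]]'
python3 -m crank '[[1,-2.5,-2.0,0,0],[1,-1.1,-0.7,0,0],[1,0,0,0,0],[1,0,0,0,0],[1,0,0,0,0]]'
python3 go.py 0.591 -0.1425 0.080
python3 - <<'E'
from workcell import arm
from h import *
d=arm.get_image("wrist"); cv2.imwrite("pics/w4.png",d["color"])
print(proj(d,(.591,-.1425,.055)))
E
```

```text
clock: 7.45
position: [0.5697, -0.105, 0.1992]
ee_rot: [-0.0, 0.209, 0.978, 0.0]
ft_force: [0.7, -0.0, 1.0]
gripper_width: 0.002
clock: 8.07
position: [0.5906, -0.1417, 0.1993]
ee_rot: [-0.0, 0.209, 0.978, 0.0]
ft_force: [-0.2, -0.4, -0.1]
gripper_width: -0.001
t 8.075 tip [ 0.5905 -0.1417  0.1773] tool shift cm [-0.08 -0.06  9.73] width -0.001 F [-0.2 -0.4 -0.1] zax [-0.001  0.001 -1.   ]
[258.16208747 183.07254411]
```

View pics/w4.png

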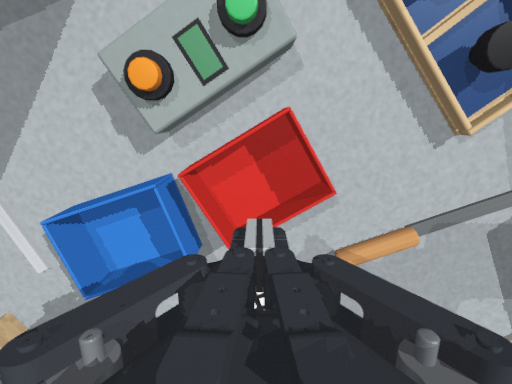

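The red bin's rim corners are at (180,176), (290,108) and (335,192). The middle of the diagonal is (257.5,184), against a predicted (258,183), so the position is good. Descend and hold.

```bash
python3 - <<'E'
from workcell import arm
from h import *
d=arm.get_image("wrist")
for z in(.05,.055,.06): print(plane(d,(242,7),z).round(4))
E
python3 -m crank '[[1,-0.1,-0.05,2.5,0],[1,0,0,3.5,0],[1,0,0,2.2,0],[1,0,0,1.1,0],[1,0,0,0.4,0],[1,0,0,0,0],[1,0,0,0,0],[1,0,0,0,0]]'
python3 go.py 0.591 -0.1425 0.080
```

```text
[ 0.442  -0.0914  0.05  ]
[ 0.4436 -0.0918  0.055 ]
[ 0.4452 -0.0922  0.06  ]
clock: 9.18
position: [0.5923, -0.1442, 0.1031]
ee_rot: [0.001, 0.209, 0.978, -0.0]
ft_force: [0.5, 0.4, -0.4]
gripper_width: 0.006
t 9.175 tip [ 0.5924 -0.1442  0.0811] tool shift cm [0.19 0.1  0.11] width 0.006 F [ 0.5  0.4 -0.4] zax [ 0.001 -0.001 -1.   ]
```

```bash
python3 -m crank '[[1,0,0,0,0],[1,0,0,0,0],[1,0,0,0,0],[1,0,0,0,0],[1,0,0,0,0],[1,0,0,0,0],[1,0,0,0,0],[1,0,0,0,0]]'
python3 -m crank '[[1,0,0,0,0],[1,0,0,0,0],[1,0,0,0,0],[1,0,0,0,0],[1,0,0,0,0],[1,0,0,0,0],[1,0,0,0,0],[1,0,0,0,0]]'
python3 -m crank '[[1,0,0,0,0],[1,0,0,0,0],[1,0,0,0,0],[1,0,0,0,0]]'
python3 go.py 0.44 -0.0905 0.18
python3 - <<'E'
from workcell import arm
from h import *
d=arm.get_image("scene"); cv2.imwrite("pics/s5.png",cv2.resize(d["color"][130:260,150:310],None,fx=4,fy=4,interpolation=cv2.INTER_CUBIC))
E
```

```text
clock: 10.18
position: [0.5919, -0.144, 0.1023]
ee_rot: [-0.0, 0.209, 0.978, -0.0]
ft_force: [1.0, 0.7, 0.7]
gripper_width: -0.001
clock: 11.18
position: [0.5919, -0.144, 0.1023]
ee_rot: [0.0, 0.209, 0.978, -0.0]
ft_force: [0.1, 0.9, 0.0]
gripper_width: 0.003
clock: 11.68
position: [0.5919, -0.144, 0.1023]
ee_rot: [0.0, 0.209, 0.978, 0.0]
ft_force: [0.5, 1.0, 1.0]
gripper_width: 0.001
t 11.675 tip [ 0.5919 -0.144   0.0803] tool shift cm [16.05 -1.34 -9.97] width 0.001 F [0.5 1.  1. ] zax [ 0.  0. -1.]
```

View pics/s5.png

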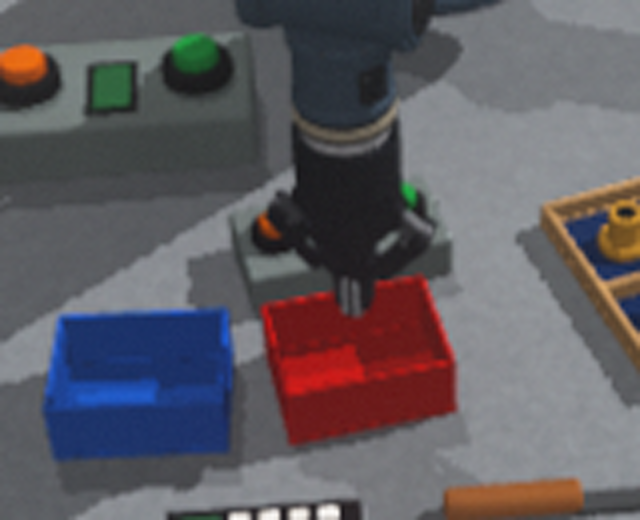

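The 2.5 s hold over the red bin is done, and nothing has shifted. Now I'll rise and cross high to a point above the green button.

```bash
python3 -m crank '[[1,0,0,-3,0],[1,0,0,-4,0],[1,0,0,-3,0],[1,3.2,-0.3,0,0],[1,4,-0.3,0,0],[1,4,-0.3,0,0],[1,3,-0.3,0,0],[1,1.8,-0.1,0,0]]'
python3 -m crank '[[1,0,0,0,0],[1,0,0,0,0],[1,0,0,0,0]]'
python3 go.py 0.441 -0.0905 0.075
python3 - <<'E'
from workcell import arm
from h import *
d=arm.get_image("wrist"); cv2.imwrite("pics/w6.png",d["color"])
print(proj(d,(.441,-.0905,.057)))
E
```

```text
clock: 12.72
position: [0.4388, -0.0895, 0.2024]
ee_rot: [-0.001, 0.209, 0.978, 0.0]
ft_force: [0.7, -1.2, -0.2]
gripper_width: 0.001
clock: 13.1
position: [0.4418, -0.0909, 0.2024]
ee_rot: [0.001, 0.209, 0.978, -0.0]
ft_force: [0.6, -0.7, 0.1]
gripper_width: -0.001
t 13.1 tip [ 0.4418 -0.0909  0.1804] tool shift cm [ 0.1   0.   10.54] width -0.001 F [ 0.6 -0.7  0.1] zax [ 0.001 -0.001 -1.   ]
[258.78276323 180.97206629]
```

View pics/w6.png

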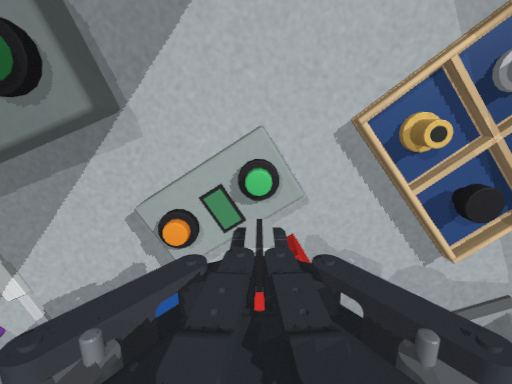

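The green cap is centred at (259,182), against a predicted (258.8,181). I'll go down to about 15 mm above it, then approach gently.

```bash
python3 -m crank '[[1,0,0,2.5,0],[1,0,0,3.5,0],[1,0,0,2.5,0],[1,0,0,1.5,0],[1,0,0,0.5,0],[1,0,0,0,0],[1,0,0,0,0],[1,0,0,0,0]]'
python3 go.py 0.441 -0.0905 0.06
python3 -m crank '[[1,0,0,0.3,0],[1,0,0,0.3,0],[1,0,0,0.3,0],[1,0,0,0.2,0],[1,0,0,0,0]]'
python3 go.py 0.441 -0.0905 0.06
```

```text
clock: 14.15
position: [0.441, -0.0905, 0.0979]
ee_rot: [0.001, 0.209, 0.978, -0.0]
ft_force: [0.1, -0.6, -0.5]
gripper_width: 0.005
t 14.15 tip [ 0.441  -0.0905  0.0759] tool shift cm [ 0.01 -0.    1.59] width 0.005 F [ 0.1 -0.6 -0.5] zax [ 0.001 -0.001 -1.   ]
clock: 14.78
position: [0.4405, -0.0903, 0.0861]
ee_rot: [-0.0, 0.209, 0.978, 0.0]
ft_force: [-0.3, -0.5, 0.1]
gripper_width: 0.001
t 14.775 tip [ 0.4405 -0.0903  0.0641] tool shift cm [-0.06  0.    0.41] width 0.001 F [-0.3 -0.5  0.1] zax [-0.  0. -1.]
```

```bash
python3 -m crank '[[1,0,0,0.2,0],[1,0,0,0,0],[1,0,0,0,0]]'; python3 -m crank '[[1,0,0,0.2,0],[1,0,0,0,0],[1,0,0,0,0]]';python3 -m crank '[[1,0,0,0.2,0],[1,0,0,0,0],[1,0,0,0,0]]'
```

```text
clock: 15.15
position: [0.4406, -0.0903, 0.0843]
ee_rot: [-0.0, 0.209, 0.978, 0.0]
ft_force: [-0.1, 0.1, 0.2]
gripper_width: -0.001
clock: 15.52
position: [0.4407, -0.0904, 0.0824]
ee_rot: [0.0, 0.209, 0.978, -0.0]
ft_force: [0.4, 0.3, 1.9]
gripper_width: -0.001
clock: 15.9
position: [0.4407, -0.0903, 0.0804]
ee_rot: [0.0, 0.209, 0.978, -0.0]
ft_force: [-0.2, 0.4, 3.0]
gripper_width: -0.002
```

Contact came at a tip height of about 0.0615, matching the triangulated 0.0617. I'll continue to the stop.

```bash
python3 -m crank '[[1,0,0,0.15,0],[1,0,0,0,0],[1,0,0,0,0]]'; python3 -m crank '[[1,0,0,0.1,0],[1,0,0,0,0],[1,0,0,0,0]]'
```

```text
clock: 16.27
position: [0.4407, -0.0904, 0.0788]
ee_rot: [0.0, 0.209, 0.978, -0.0]
ft_force: [-0.2, -0.5, 3.4]
gripper_width: -0.004
clock: 16.65
position: [0.4407, -0.0904, 0.078]
ee_rot: [0.0, 0.209, 0.978, -0.0]
ft_force: [-0.6, 0.5, 5.8]
gripper_width: -0.003
```

```bash
python3 -m crank '[[1,0,0,0.1,0],[1,0,0,0,0],[1,0,0,0,0]]'; python3 go.py 0.441 -0.0905 0.06; python3 -c "
from workcell import arm
import cv2
d=arm.get_image('scene'); cv2.imwrite('pics/s7.png',cv2.resize(d['color'][130:260,150:310],None,fx=4,fy=4,interpolation=cv2.INTER_CUBIC))"
```

```text
clock: 17.02
position: [0.4407, -0.0903, 0.0778]
ee_rot: [0.0, 0.209, 0.978, -0.0]
ft_force: [-0.6, 0.4, 15.4]
gripper_width: -0.0
t 17.025 tip [ 0.4407 -0.0904  0.0558] tool shift cm [-0.03 -0.   -0.42] width -0.0 F [-0.6  0.4 15.4] zax [ 0.001 -0.    -1.   ]
```

View pics/s7.png

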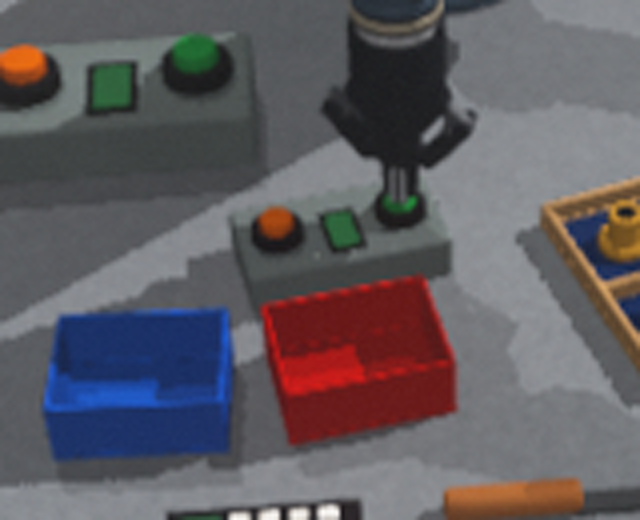

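The cap is at its stop: force jumped to 15 N after about 6 mm of travel, and the picture shows the cap sunk at (402,203). Now I'll release and rise.

```bash
python3 -m crank '[[1,0,0,-0.5,0],[1,0,0,-1.5,0],[1,0,0,-4,0],[1,0,0,-4,0],[1,0,0,-2,0],[1,0,0,0,0],[1,0,0,0,0],[1,0,0,0,0]]'; python3 -c "
from workcell import arm
import cv2
d=arm.get_image('scene'); cv2.imwrite('pics/s8.png',d['color'])
d=arm.get_image('wrist'); cv2.imwrite('pics/w8.png',d['color'])
import numpy as np;a=cv2.imread('pics/scene0.png').astype(int);b=cv2.imread('pics/s8.png').astype(int);m=(abs(a-b).max(2)>60).astype('uint8');print(cv2.connectedComponentsWithStats(m)[2][1:])"
```

```text
clock: 18.08
position: [0.4398, -0.09, 0.1956]
ee_rot: [-0.001, 0.209, 0.978, 0.0]
ft_force: [-0.1, 0.1, 1.0]
gripper_width: 0.002
[[ 223    0   48   55 1369]
 [ 278    0   18   16  231]
 [ 318    0   14   14  131]
 [ 435    0   28   39  412]
 [ 467    0    1    1    1]
 [ 326   13    1    1    1]
 [ 330   12    1    1    1]
 [ 298   20   33   26  673]
 [ 293   22    4   22   78]
 [ 456   31    2    1    2]
 [ 454   32    1    1    1]
 [ 436   35    6    3    6]
 [ 412   38   48   49 1007]
 [ 291   46   40   25  828]
 [ 222   65   20   46  276]
 [ 291   70   38   13  324]
 [ 273   72    2    4    4]
 [ 419   77    1    1    1]
 [ 418   81    1    1    1]
 [ 253   96    7    6   15]
 [ 257  102    2    2    2]
 [ 254  105    2    1    2]
 [ 243  106    9    1    9]
 [ 242  125    3    3    5]
 [ 246  126    1    1    1]
 [ 236  133   29   19  263]
 [ 150  142   11    6   51]
 [ 358  163    8    3   20]
 [ 309  172    9    3   10]
 [ 299  175    9    3    9]
 [ 291  179    2    1    2]
 [ 295  178    3    1    3]
 [ 287  180    2    1    2]
 [ 289  184    2    2    3]
 [ 136  193    9   10   53]
 [ 114  200    1    1    1]
 [ 115  202    1    1    1]
 [ 116  204    1    1    1]
 [  65  209    9    6   41]
 [ 164  211    2    2    3]
 [  76  212    1    2    2]
 [ 142  216    1    2    2]
 [ 142  219    1    1    1]
 [ 141  221    1    1    1]
 [ 141  224    1    1    1]
 [ 141  226    1    1    1]
 [ 139  229    3    4    5]
 [  97  243    8    2   10]]
```

View pics/s8.png

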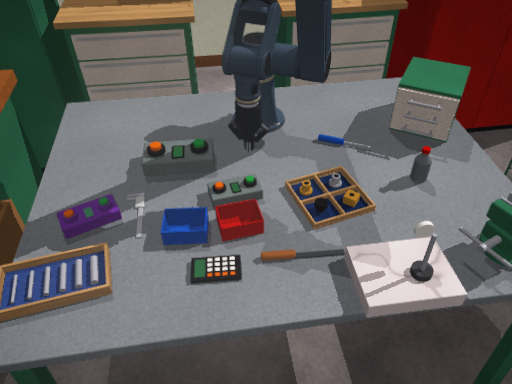

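View pics/w8.png

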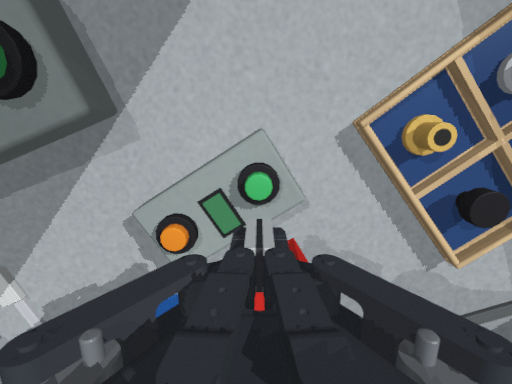

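The button is up again at (250,181) in the scene view. Parts and bins sit at the same pixels as before, apart from shadow changes, and the arm is clear. I'm handing the job in.

```bash
python3 -c "
from workcell import arm
print(arm.job_done()); print(arm.state()['clock'])"
```

```text
the job is handed in; nothing more can be done
None
the job is handed in; nothing more can be done
```

The job was done in the order asked and handed in at about 18 s. No verdict was reported.

- **Brass bush:** I held the closed fingertips about 24 mm above the middle of its top for over 2 s. The wrist camera put that middle about 2.5 mm further out in x than the other two views, so the tips may have been that far off centre.
- **Red bin:** I held the tips about 25 mm above the middle of its mouth for about 2.5 s, some 1–2 mm off my measured centre.
- **Green button:** I pressed it on the smaller grey console. Contact came at about 61.5 mm height, where the images put the cap's top. It went down about 6 mm to its stop, where the wrist force reached 15 N, and I then let it up.

**Last checks:** The final pictures show the green cap up, the parts and bins where they were, and the arm clear with about 1 N at the wrist. The before/after picture comparison did flag differences, which I put down to the arm and its shadows. That includes a small one by the caliper, which I did not examine closely.

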